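Feel for the hidden reset switch of the studio power unit

TASK

The tattoo machine's power unit has tripped. Take the orange-handled reset key from its white stand, feel along the bottom of the black slot on the unit's top with the key's sprung tip until it drops into the hidden hole, and push the reset switch in there fully for about half a second. Then put the key back upright in its stand, collar resting on the top, and let go; leave the phone, the ink bottle and the jar where they are.

Things in the scene. Friction and masses are not known exactly. Their poses are not given: they have to be found in the camera images.
- unit: Grey box-shaped power unit, fixed, 150 (x) x 200 (y) x 75 mm (z). Origin: centre of its underside; z up. On its top: display window and 12 mm high black knob on the -x half, the black slot on the +x half. Under the one hole in the slot's floor, 4 mm below that floor, lies the flat black head (8 mm across) of the reset switch.
- slot (a point): Centre of the black slot, level with the unit's top face; axes as the unit's. The slot runs along y: 80 mm long, 10 mm wide (x), 4 mm deep, with a flat black floor. Somewhere in the floor, midway across, centre at most 27 mm from the slot's centre along y, is a black hole 9 x 9 mm. Where is not told, and black in black is hard to see.
- reset_switch (a joint): Travel of the reset switch, m: 0 out, 0.006 fully in (10 mm below the slot's floor). It moves straight down against a spring of about 2.1 N at the start, 5.7 N fully in, and springs back when released. It tells nothing of where the hole is.
- stand: White block 70 x 70 x 60 mm with a blue band near its foot, fixed; origin: centre of its underside, z up. In the centre of its top is an upright round hole of 18 mm, 54 mm deep, with a 2 mm chamfer, that holds the key.
- key: Reset key, about 0.1 kg, loose, upright in the stand at the start. Origin: centre of the underside of its steel collar (26 mm across, 4 mm thick), which rests on the stand's top; z up along the handle. Handle: orange, 14 x 14 mm square, flats facing x and y, 4 to 54 mm above the origin. Below the collar: steel shank of 12 mm to 24 mm below the origin, then the pin.
- key_tip (a point): Rounded end of the key's 5 mm brass pin when fully out: 48 mm below the key's origin on its axis; axes as the key's. The pin is sprung: it slides up to 6 mm into the shank, against about 1 N at first and 3.4 N when fully in, then it is solid. This point is fixed to the key's body and does not show the pin's retraction.
- phone: Bystander: dark phone in a brown case, 79 x 154 x 9 mm, lying flat; origin: centre of its underside.
- ink: Bystander: standing teal ink bottle with a white cap, 38 mm across, 95 mm tall; origin: centre of its underside.
- jelly: Bystander: standing yellow jar, 60 mm across, 55 mm tall; origin: centre of its underside.
There are look-alikes about, which are no part of the job. Of the things that look like the key, the middle-sized one is meant. Several things look just like the stand: the one meant starts nearest to the robot's base.

How it is judged:
On the way:
1. the key's tip is in the hole of the slot and holds the reset switch fully in (value of joint reset_switch above 0.005 m and z of key_tip in the frame of slot below -0.011 m and x of key_tip in the frame of slot between -0.01 and 0.01 m), for 0.2 s.
At the end, for the whole second after the job is handed in: The reset switch has been held in by at least 5 of its 6 mm with the key's tip in the slot for 0.2 s, and is out again (under 1.5 mm); the key stands at rest in its stand: collar within 3 mm of the stand's top and within 6 mm of its centre, leaning less than 0.1 rad (horizontal distance between key and stand below 0.006 m and z of key in the frame of stand between 0.057 and 0.063 m and angle between key's own z axis and vertical below 0.1 rad and linear speed of key below 0.02 m/s and value of joint reset_switch below 0.0015 m); the robot touches nothing.
It fails at once if phone, ink bottle or jar moved by more than 30 mm (distance of any of phone, ink, jelly from where it was at the start of the episode above 0.03 m).
It fails at once if ink bottle or jar tipped over (angle between any of ink, jelly's own z axis and vertical above 0.5 rad).
It also fails if it takes over 51 s, if anything falls off the work surface, if the arm or the gripper's body presses on something with over 40 N, if the wrist force passes 120 N, or if a joint passes its speed limit or range.

ROBOT

A 6-joint arm with a two-finger parallel gripper is mounted at the origin on the work surface. World frame = base frame: x ahead of the robot, y to its left, z up, the work surface at z = 0. Lengths are in m, angles in rad, forces in N, time in s.
With the tool pointing down it reaches from about 0.275 to 0.875 m from the base axis. Payload 12.5 kg.
Tool frame: the origin (TCP) lies at the very end of the fingers, on their centre line; the grasp point (between the pads) lies 19 mm behind it; z points along the fingers, y is the line along which they close (so a half turn about z gives the same grasp; the last joint's range is limited). The gripper opens to 85 mm and grips with 20 to 120 N. Pads are 22 mm wide; open, the fingers measure 114 mm over their backs; the gripper's body (76 mm by 85 mm) begins 54 mm behind the grasp point. The pads swing forward as they close: fully open they stand 13 mm farther back than shut.
Start: joints at [1.228, 0.351, 1.652, -0, 1.139, -0.085], TCP at [0.14, 0.532, 0.231] pointing down, gripper open.
Joint ranges: [-2.75, 2.75], [-0.79, 2.1], [0.01, 2.65], [-1.57, 4.71], [0.07, 3.14], [-2.87, 2.87]. Speed limits (rad/s): [2.22, 2.22, 2.79, 3.14, 3.14, 3.14].

INTERFACE

Orientations are given as a 3x3 rotation matrix whose columns are the frame's x, y, z axes.
In Python, from bench import manip gives the robot as it stands. Calls block until the motion is done:
- manip.move_ptp(position, orientation): joint-space move of the TCP to a pose.
- manip.move_l(position, attitude=None, max_speed=0.15): straight line of the TCP; attitude=None keeps the orientation; max_speed is the mean speed in m/s.
- manip.move_j(angles): joint-space move.
- manip.set_gripper(opening, effort=None): opening from 0.0 (shut) to 1.0 (fully open); effort is the grip in N (None keeps the last); returns when the fingers have stopped.
- manip.dwell(seconds).
- manip.inverse_kinematics(position, orientation): joint angles nearest the present ones, or None.
- manip.grab_frame(name): name is "scene" or "side" or "wrist"; returns (picture, depth): 420x560x3 uint8, red, green, blue; 420x560 float32, m along the optical axis (not along the pixel's ray), 0 where there is no reading.
- manip.get_calibration(name): a dict with "camera_matrix" (3x3 intrinsics, pixels), "R" (3x3) and "t" (3): a world point X has camera coordinates R X + t. Camera axes: x right, y down, z forward; pixel columns grow to the right and rows downward; lengths in m; the calibration is good to about 2 mm. A picture is of the moment at which its call begins: read the wrist's pose just before it. get_calibration takes no time and is no camera call; for the wrist camera it gives the pose at the moment of the call.
A pose or a line that the arm cannot do raises manip.Unreachable and nothing moves.
- manip.sign_off(): hands the job in; it is judged then, once.
Trained networks look in the newest picture that a camera, given by its name, has taken for a name from the list of things; names that differ only in an ending like _2 or _b are one class to them, and where a whole thing is asked for, a point or a joint stands for the part that bears it (a point fixed in the world has none). Each returns a list of dicts, best first, with "confidence" (0 to 1); they miss things now and then, are a little off and sometimes report something else, mostly with a low value. They report only what shows in the picture. A call takes as long as a camera call. They do not tell look-alikes from the thing itself.
- manip.look_for(camera, name): "at" ([x, y, z] in m, in world coordinates, good to about 4 mm: the middle of the surface that is visible of it).
Readings, each from a call of its own:
- manip.current_time(): time.
- manip.current_qpos(): joint angles.
- manip.current_joint_vel(): joint speeds.
- manip.current_joint_torque(): joint torques, N m.
- manip.current_ee_pos(): TCP position.
- manip.current_tcp_rot(): TCP orientation.
- manip.current_force(): force on the tool from outside, world axes, zero at the start.
- manip.current_ft_torque(): the same for the moment, N m.
- manip.current_grip_width(): opening from 0.0 (shut) to 1.0 (fully open).
- manip.current_grip_force(): force on a finger pad.
Only numpy, scipy, OpenCV 4.12 (cv2) and the standard library are available. Lean on these libraries where they do the work, as an engineer would, in place of code of your own. Each camera call takes 0.05 s, during which the arm holds its last target. There are 200 camera calls.

## Working session

There is one attempt and no reset: what is moved stays moved. The work goes in short steps, each a Python script; the robot and the scene stay as the last script left them, time stands still between calls to the robot, and variables do not carry over. Pictures are saved under pics/ and viewed, at most 10 in all, crops included, and the job is handed in when it is done.

```bash
ls; mkdir -p pics
python3 - <<'E'
from bench import manip
import cv2,numpy as np
for c in ["scene","side"]:
    p,d=manip.grab_frame(c); cv2.imwrite(f"pics/{c}0.png",p[:,:,::-1]); np.save(f"pics/{c}0.npy",d)
    for n in ["unit","stand","key","phone","ink","jelly"]:
        print(c,n,[(np.round(r["at"],3).tolist(),round(r["confidence"],2)) for r in manip.look_for(c,n)])
    k=manip.get_calibration(c); print({a:np.round(b,3).tolist() for a,b in k.items()})
print(manip.current_time(),manip.current_tcp_rot())
E
```

```text
pics
scene unit [([0.602, 0.092, 0.073], 0.59), ([0.787, -0.022, 0.007], 0.15)]
scene stand [([0.559, -0.156, 0.049], 0.92), ([0.609, -0.275, 0.055], 0.62)]
scene key [([0.477, -0.063, 0.096], 0.87), ([0.541, -0.138, 0.085], 0.71), ([0.63, -0.144, 0.046], 0.69)]
scene phone []
scene ink [([0.532, 0.359, 0.044], 0.76)]
scene jelly [([0.519, -0.403, 0.042], 0.83)]
{'camera_matrix': [[531.405, 0.0, 272.846], [0.0, 531.405, 208.579], [0.0, 0.0, 1.0]], 'R': [[0.836, 0.549, -0.017], [0.297, -0.477, -0.827], [-0.462, 0.686, -0.562]], 't': [-0.552, -0.122, 1.578]}
side unit []
side stand [([0.536, -0.104, 0.054], 0.82), ([0.587, -0.242, 0.055], 0.55), ([0.54, -0.128, 0.091], 0.47)]
side key [([0.47, -0.047, 0.087], 0.51)]
side phone [([0.786, -0.003, 0.014], 0.59)]
side ink [([0.53, 0.382, 0.053], 0.73)]
side jelly [([0.504, -0.377, 0.043], 0.73)]
{'camera_matrix': [[542.596, 0.0, 281.741], [0.0, 542.596, 201.15], [0.0, 0.0, 1.0]], 'R': [[-0.997, -0.078, 0.015], [-0.066, 0.704, -0.707], [0.044, -0.705, -0.707]], 't': [0.643, 0.111, 1.52]}
0.7 [[-9.66936416e-01  2.55017578e-01 -4.27397255e-05]
 [ 2.55017578e-01  9.66936417e-01  9.37430036e-06]
 [ 4.37172085e-05 -1.83502888e-06 -9.99999999e-01]]
```

View pics/scene0.png

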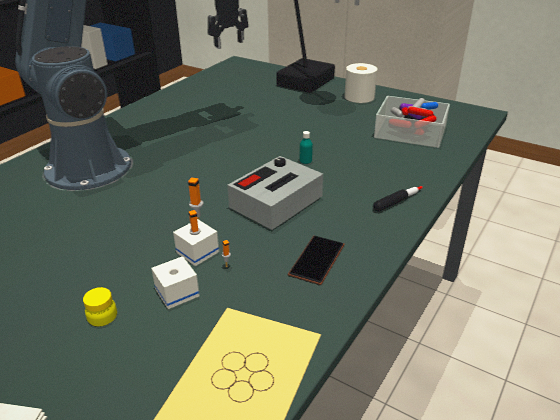

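View pics/side0.png

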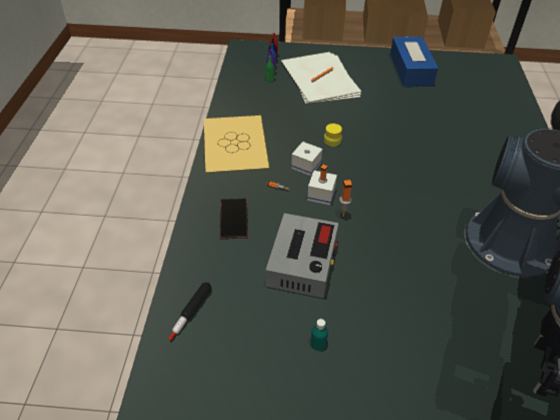

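The scene picture shows the middle key in the stand at px (197,240), the big decoy key at (195,195) left of it, and the small one at (226,253). A second stand is at (175,282) and the unit at (275,190). The side view agrees: stand (322,185), big key (346,198), unit (302,255). Next are wrist views from above.

Run:
```python
from bench import manip
import cv2,numpy as np
R=np.array([[0,1,0],[1,0,0],[0,0,-1.]])
for i,p in enumerate([(0.50,-0.10,0.36),(0.54,0.06,0.36)]):
    manip.move_ptp(p,R)
    k=manip.get_calibration("wrist"); pic,d=manip.grab_frame("wrist")
    cv2.imwrite(f"pics/w{i}.png",pic[:,:,::-1]); np.savez(f"pics/w{i}.npz",pic=pic,d=d,K=k["camera_matrix"],R=k["R"],t=k["t"])
    print(np.round(k["camera_matrix"],1).tolist(),np.round(k["R"],3).tolist(),np.round(-k["R"].T@k["t"],3))
    for n in ["unit","stand","key"]:
        print(n,[(np.round(r["at"],3).tolist(),round(r["confidence"],2)) for r in manip.look_for("wrist",n)])
print(manip.current_time(),manip.current_qpos())
```

```text
[[290.3, 0.0, 274.0], [0.0, 290.3, 206.5], [0.0, 0.0, 1.0]] [[1.0, 0.001, -0.001], [0.002, -0.964, 0.267], [-0.001, -0.267, -0.964]] [ 0.5   -0.032  0.502]
unit [([0.57, 0.08, 0.076], 0.76)]
stand [([0.581, -0.255, 0.06], 0.97), ([0.532, -0.124, 0.059], 0.88)]
key [([0.493, 0.011, 0.069], 0.86), ([0.672, -0.149, 0.011], 0.67), ([0.533, -0.122, 0.063], 0.62), ([0.531, -0.135, 0.098], 0.52)]
[[290.3, 0.0, 274.0], [0.0, 290.3, 206.5], [0.0, 0.0, 1.0]] [[1.0, 0.001, -0.001], [0.001, -0.964, 0.268], [-0.001, -0.268, -0.964]] [0.54  0.127 0.502]
unit [([0.576, 0.146, 0.078], 0.88)]
stand [([0.535, -0.113, 0.061], 0.84), ([0.582, -0.236, 0.034], 0.79)]
key [([0.529, -0.134, 0.089], 0.84), ([0.674, -0.151, 0.012], 0.78), ([0.495, 0.013, 0.068], 0.75)]
4.4083 [ 2.30684237e-02  2.37762267e-01  1.48686163e+00 -1.41738000e-04
  1.41684885e+00  2.45970637e-02]
```

View pics/w0.png

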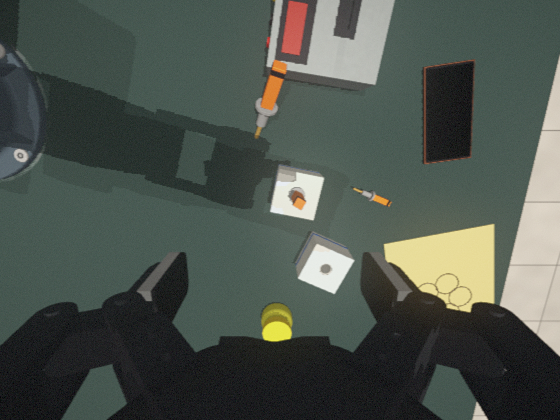

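View pics/w1.png

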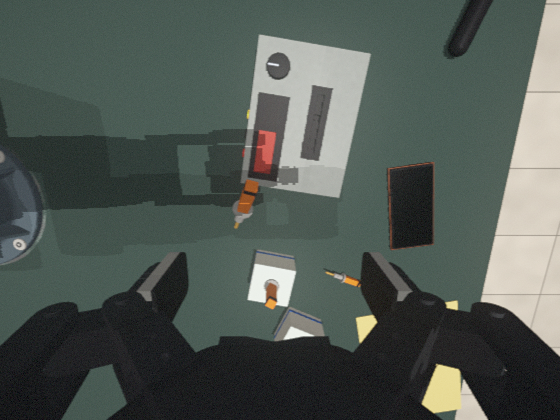

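w0 shows the stand's top at (297,193) with the key handle at (299,202) and the other stand at (325,265). The big key leans on the unit at (270,95). In w1 the slot runs from (324,87) to (308,160) and the knob is at (278,66). Next I'll fit the rectangles.

```bash
cat > h.py <<'E'
import numpy as np,cv2
def load(i):
    f=np.load(f"pics/w{i}.npz"); return [f[k] for k in ("pic","d","K","R","t")]
def world(d,K,R,t):
    v,u=np.mgrid[:d.shape[0],:d.shape[1]]
    c=np.stack([(u-K[0,2])/K[0,0]*d,(v-K[1,2])/K[1,1]*d,d],-1)
    return (c-t)@R
def onplane(uv,z,K,R,t):
    r=np.c_[(uv-K[[0,1],[2,2]])/K[[0,1],[0,1]],np.ones(len(uv))]@R; o=-R.T@t
    return o+r*((z-o[2])/r[:,2])[:,None]
def rect(P):
    (c,s,a)=cv2.minAreaRect((P[:,:2]*1000).astype(np.float32))
    return np.round(c,1),np.round(s,1),round(a,1)
def blob(m,seed=None):
    n,l,st,ce=cv2.connectedComponentsWithStats(m.astype(np.uint8))
    return [l==i for i in range(1,n) if st[i,4]>25]
E
python3 - <<'E'
from h import *
for i in (0,1):
    pic,d,K,R,t=load(i); W=world(d,K,R,t); hsv=cv2.cvtColor(pic,cv2.COLOR_RGB2HSV)
    ok=(d>0)
    near=lambda x,y,r:(np.hypot(W[...,0]-x,W[...,1]-y)<r)&ok
    # stand top
    m=near(.54,-.125,.07)&(W[...,2]>.05)&(W[...,2]<.068)&(hsv[...,1]<60)
    m=max(blob(m),key=np.sum); z=np.median(W[m][:,2]); uv=np.argwhere(m)[:,::-1]
    print(i,"stand z",z.round(4),rect(onplane(uv,.06,K,R,t)))
    # orange handle
    o=(hsv[...,0]<18)&(hsv[...,1]>150)&(hsv[...,2]>60)&near(.54,-.13,.05)
    P=W[o]; print(" orange n",o.sum(),"z",P[:,2].min().round(4),P[:,2].max().round(4))
    top=P[P[:,2]>np.percentile(P[:,2],99)-.004]; print(" top",len(top),top.mean(0).round(4),rect(top), "uv",np.argwhere(o).mean(0))
    # unit
    m=near(.59,.09,.16)&(W[...,2]>.068)&(W[...,2]<.082)
    m=max(blob(m),key=np.sum); z=np.median(W[m][:,2]);print(" unit z",z.round(4),rect(onplane(np.argwhere(m)[:,::-1],.075,K,R,t)))
    dark=(pic.max(2)<70)&near(.59,.09,.16)&(W[...,2]>.06)&(W[...,2]<.09)
    for b in blob(dark): 
        P=onplane(np.argwhere(b)[:,::-1],.075,K,R,t); print("  dark",b.sum(),rect(P),"z",np.median(W[b][:,2]).round(4))
E
```

```text
0 stand z 0.059 (array([ 533.6, -134.8]), array([71.1, 70.1]), 78.8)
 orange n 83 z 0.0779 0.1145
 top 81 [ 0.5342 -0.1347  0.1129] (array([ 533.8, -134.8]), array([12.5, 12.2]), 56.7) uv [202.53012048 299.01204819]
 unit z 0.0744 (array([569.8,  83.2]), array([101.9, 149.8]), 81.4)
  dark 97 (array([601.5, 106.6]), array([31.8, 14. ]), 89.1) z 0.0741
  dark 26 (array([503.6,  34.8]), array([ 2.8, 17. ]), 73.0) z 0.0891
1 stand z 0.0588 (array([ 534.1, -132.8]), array([74.5, 69.9]), 78.4)
 orange n 129 z 0.067 0.1139
 top 66 [ 0.5342 -0.135   0.1127] (array([ 533.8, -135. ]), array([13.4, 13.4]), 61.5) uv [297.11627907 270.85271318]
 unit z 0.0742 (array([577.4, 132.3]), array([200.9, 149.6]), 81.3)
  dark 62 (array([511.7, 110.2]), array([20.4,  5.7]), 81.9) z 0.075
  dark 351 (array([524.5,  72.9]), array([44.7, 42.7]), 80.6) z 0.0748
```

Run:
```python
from bench import manip
from h import *
R=np.array([[0,1,0],[1,0,0],[0,0,-1.]])
for i,p in enumerate([(0.612,0.127,0.22),(0.534,-0.135,0.23)]):
    manip.move_ptp(p,R)
    k=manip.get_calibration("wrist"); pic,d=manip.grab_frame("wrist")
    np.savez(f"pics/w{i+2}.npz",pic=pic,d=d,K=k["camera_matrix"],R=k["R"],t=k["t"])
print(manip.current_time())
out=[]
for i,(x,y,z),g in ((2,(.612,.127,.075),3.),(3,(.534,-.135,.1),1.)):
    pic,d,K,R,t=load(i); c=K@(R@np.array([x,y,z])+t); u,v=(c[:2]/c[2]).astype(int); print(u,v)
    cr=pic[max(v-65,0):v+65,max(u-65,0):u+65]; cr=cv2.resize(cr,(400,400),interpolation=cv2.INTER_CUBIC)
    out.append(np.clip(cr.astype(float)*g,0,255))
cv2.imwrite("pics/close.png",np.hstack(out)[:,:,::-1])
```

```text
6.2833
273 193
273 198[ WARN:0@2.264] global loadsave.cpp:1063 imwrite_ Unsupported depth image for selected encoder is fallbacked to CV_8U.
```

View pics/close.png

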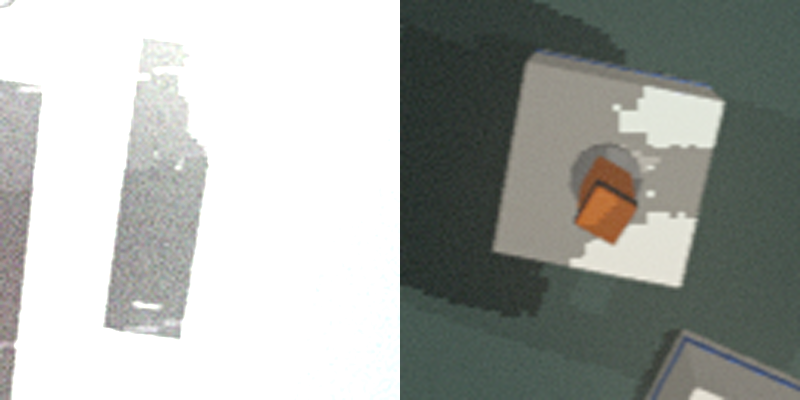

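The left crop shows a black band from (165,40) to (143,332), wider than 10 mm, so the slot lies inside it. The right crop shows the handle top at (606,213), turned about -28°. I'll look at a height map and a contrast-stretched crop.

Run:
```python
from h import *
pic,d,K,R,t=load(2); W=world(d,K,R,t)
th=np.deg2rad(-8.7); C=np.array([.577,.132]); A=np.array([[np.cos(th),np.sin(th)],[-np.sin(th),np.cos(th)]])
# rectified (unit-frame) image at plane z=.0743 : 4 px/mm, x -10..80, y -70..70
xs=np.arange(10,70,.1667); ys=np.arange(65,-65,-.1667)/1
X,Y=np.meshgrid(xs,ys); P=np.stack([X,Y],-1)/1000@A+C
cam=np.concatenate([P,np.full(P.shape[:2]+(1,),.0745)],-1)@R.T+t
u=(cam[...,0]/cam[...,2]*K[0,0]+K[0,2]).astype(np.float32); v=(cam[...,1]/cam[...,2]*K[1,1]+K[1,2]).astype(np.float32)
im=cv2.remap(pic,u,v,cv2.INTER_LINEAR).astype(float); h=cv2.remap(W[...,2].astype(np.float32),u,v,cv2.INTER_NEAREST)
a=np.clip(im.mean(2)*4-40,0,255); b=np.clip((h-.066)/.012*255,0,255)
cv2.imwrite("pics/slot.png",cv2.resize(np.hstack([a,b]).astype(np.uint8),None,fx=.75,fy=.75))
g=im.mean(2)
print("mean gray across x (mm):");sel=(ys>-35)&(ys<-10);print([(round(float(xs[j])),int(g[sel][:,j].mean()),round(float(h[sel][:,j].mean()*1000),1)) for j in range(0,len(xs),9)])
print("along y:");
for x0 in (36,):
  print([(round(float(ys[j])),int(g[j,150:170].mean()),round(float(h[j,150:170].mean()*1000),1)) for j in range(0,len(ys),12)])
pic,d,K,R,t=load(3); W=world(d,K,R,t); hsv=cv2.cvtColor(pic,cv2.COLOR_RGB2HSV)
o=(hsv[...,0]<18)&(hsv[...,1]>120)&(np.hypot(W[...,0]-.534,W[...,1]+.135)<.03)
m=o&(W[...,2]>.107); print(m.sum(),W[m].mean(0).round(4),rect(onplane(np.argwhere(m)[:,::-1],.1138,K,R,t)))
s=(np.hypot(W[...,0]-.534,W[...,1]+.135)<.07)&(W[...,2]>.055)&(W[...,2]<.064)
s=max(blob(s),key=np.sum);print(W[s][:,2].mean(),rect(onplane(np.argwhere(s)[:,::-1],.06,K,R,t)))
```

```text
mean gray across x (mm):
[(10, 51, 74.4), (12, 51, 74.6), (13, 52, 74.8), (15, 52, 74.7), (16, 52, 72.3), (18, 53, 69.7), (19, 54, 70.1), (21, 54, 69.8), (22, 54, 70.0), (24, 53, 70.1), (25, 54, 70.5), (27, 55, 74.6), (28, 55, 80.3), (30, 55, 74.5), (31, 56, 74.7), (33, 56, 74.7), (34, 61, 88.1), (36, 103, 74.1), (37, 122, 74.0), (39, 127, 74.0), (40, 135, 74.1), (42, 145, 74.0), (43, 163, 73.7), (45, 167, 74.1), (46, 167, 73.8), (48, 167, 73.9), (49, 168, 74.1), (51, 168, 73.8), (52, 169, 74.1), (54, 169, 74.4), (55, 173, 74.0), (57, 183, 74.2), (58, 188, 74.1), (60, 188, 74.1), (61, 188, 74.0), (63, 187, 74.3), (64, 186, 74.1), (66, 186, 74.0), (67, 187, 74.1), (69, 187, 74.0)]
along y:
[(65, 210, 74.2), (63, 211, 74.1), (61, 211, 74.0), (59, 211, 74.2), (57, 210, 73.9), (55, 210, 73.6), (53, 210, 74.1), (51, 199, 74.2), (49, 200, 74.4), (47, 204, 74.0), (45, 199, 73.5), (43, 201, 74.3), (41, 201, 73.5), (39, 196, 74.0), (37, 198, 73.8), (35, 201, 74.1), (33, 198, 73.6), (31, 199, 74.1), (29, 200, 73.8), (27, 195, 74.0), (25, 190, 74.2), (23, 195, 73.3), (21, 198, 74.2), (19, 192, 
[... 184 characters left out ...]
.2), (-5, 118, 74.5), (-7, 112, 73.5), (-9, 114, 74.6), (-11, 113, 73.8), (-13, 115, 73.8), (-15, 113, 74.3), (-17, 113, 74.5), (-19, 116, 73.8), (-21, 116, 73.6), (-23, 118, 74.0), (-25, 117, 73.4), (-27, 116, 73.6), (-29, 111, 74.0), (-31, 113, 73.1), (-33, 117, 74.3), (-35, 114, 73.7), (-37, 117, 73.8), (-39, 116, 74.0), (-41, 157, 73.7), (-43, 161, 73.9), (-45, 137, 175.3), (-47, 139, 73.6), (-49, 141, 73.1), (-51, 146, 74.0), (-53, 148, 73.8), (-55, 149, 74.1), (-57, 147, 74.3), (-59, 145, 73.5), (-61, 146, 74.2), (-63, 147, 74.3)]
226 [ 0.5343 -0.1346  0.1165] (array([ 588.4, -255.8]), array([256.2, 134.5]), 87.7)
0.05918762967411958 (array([ 534.1, -135.4]), array([70.2, 69.8]), 78.6)
```

View pics/slot.png

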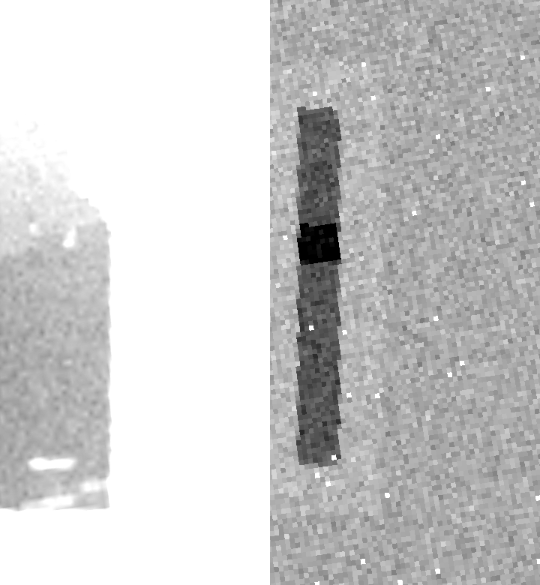

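The height map (right half) shows the slot at x 297–340, y 107–466 px, and the hole as the dark square at (319,243). I'll compute both precisely.

Run:
```python
from h import *
pic,d,K,R,t=load(2); W=world(d,K,R,t)
th=np.deg2rad(-8.7); U=np.array([np.cos(th),np.sin(th)]);V=np.array([-U[1],U[0]]); C=np.array([.577,.132])
q=W[...,:2]-C; lx=q@U; ly=q@V
z=W[...,2]; inn=(lx>.008)&(lx<.034)&(abs(ly)<.06)&(d>0)
for n,lo,hi,pz in (("slot",.04,.0722,.0745),("hole",.03,.0685,.0705)):
    m=inn&(z>lo)&(z<hi); m=cv2.morphologyEx(m.astype(np.uint8),cv2.MORPH_OPEN,np.ones((3,3)))>0
    m=max(blob(m),key=np.sum); print(n,m.sum(),np.median(z[m]),rect(onplane(np.argwhere(m)[:,::-1],pz,K,R,t)),onplane(np.argwhere(m)[:,::-1],pz,K,R,t).mean(0))
for i in (0,1,3):
    pic,d,K,R,t=load(i); W=world(d,K,R,t); hsv=cv2.cvtColor(pic,cv2.COLOR_RGB2HSV)
    m=(hsv[...,0]<18)&(hsv[...,1]>120)&(np.hypot(W[...,0]-.534,W[...,1]+.135)<.03)&(W[...,2]>.106)&(W[...,2]<.12)
    m=max(blob(m),key=np.sum)
    P=onplane(np.argwhere(m)[:,::-1],.1135,K,R,t); print(i,m.sum(),np.median(W[m][:,2]),rect(P),P.mean(0))
```

```text
slot 680 0.06993358949280354 (array([597.7, 130.2]), array([79.1,  9.2]), 81.3) [0.59788948 0.13152126 0.0745    ]
hole 70 0.065764981065242 (array([598.8, 138.8]), array([8.3, 7.2]), 0.0) [0.59897812 0.13872307 0.0705    ]
0 94 0.11288584683126884 (array([ 534.1, -134.6]), array([13.2, 13.8]), 62.9) [ 0.53401048 -0.1344576   0.1135    ]
1 75 0.11266051824358293 (array([ 533.9, -134.1]), array([15.2, 14. ]), 60.2) [ 0.53399186 -0.134258    0.1135    ]
3 222 0.11293061298727516 (array([ 534.3, -134.7]), array([13.9, 14.5]), 62.5) [ 0.53414773 -0.13464471  0.1135    ]
```

```bash
cat >> h.py <<'E'
a=np.deg2rad(-27.5); RG=np.array([[-np.sin(a),np.cos(a),0],[np.cos(a),np.sin(a),0],[0,0,-1.]])
KEY=np.array([.5341,-.1347]); HOLE=np.array([.5989,.1388]); ZG=.070   # key origin = TCP z - .010
E
python3 - <<'E'
from bench import manip
from h import *
manip.move_ptp([*KEY,.15],RG)
manip.set_gripper(.6)
manip.move_l([*KEY,ZG],max_speed=.1)
print(manip.current_ee_pos(),manip.current_force())
manip.set_gripper(0,60); print("w",manip.current_grip_width(),manip.current_grip_force(),manip.current_force())
manip.move_l([*KEY,.165],max_speed=.08)
print("w",manip.current_grip_width(),manip.current_force(),manip.current_time())
pic,d=manip.grab_frame("wrist")
manip.move_ptp([*HOLE,.165],RG); manip.dwell(.3)
k=manip.get_calibration("wrist");p2,d2=manip.grab_frame("wrist"); np.savez("pics/w4.npz",pic=p2,d=d2,K=k["camera_matrix"],R=k["R"],t=k["t"])
cv2.imwrite("pics/held.png",cv2.resize(np.hstack([pic,p2]),(800,300))[:,:,::-1])
print(manip.current_ee_pos(),manip.current_force(),manip.current_time())
E
```

```text
[ 0.53445624 -0.13483442  0.07052066] [0.29980093 1.21472145 0.17324762]
w 0.1541648037000354 58.52589011192322 [-1.95547475  0.35368029  5.74653832]
w 0.1493095569264202 [ 0.58482408 -0.40875736 -1.14164709] 9.9667
[0.59900386 0.13816133 0.16508427] [ 0.34445    -0.06892544 -1.47650108] 11.45
```

View pics/held.png

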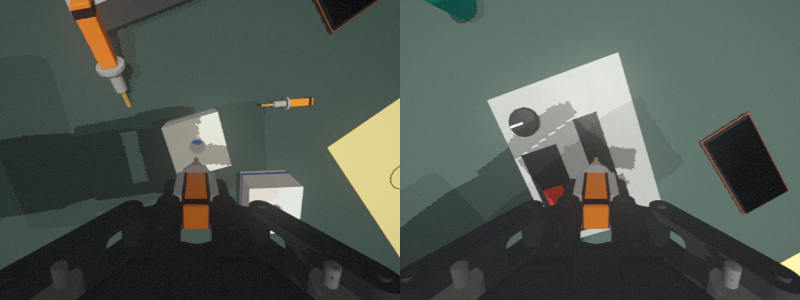

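The key is held upright between the pads, with the pin tip at (596,160) just above the dark slot. Next I'll descend and feel for the floor or the hole.

Run:
```python
from bench import manip
from h import *
manip.move_l([*HOLE,.145],max_speed=.08); manip.dwell(.3)
f0=np.mean([manip.current_force() for _ in range(5)],0); print("f0",f0)
for z in (.134,.131,.129,.127,.126,.125):
    manip.move_l([*HOLE,z],max_speed=.02); manip.dwell(.15)
    print(z,np.round(manip.current_ee_pos(),4),np.round(manip.current_force()-f0,2))
print(manip.current_time())
```

```text
f0 [-0.17932514 -0.1124412  -1.5431803 ]
0.134 [0.599  0.1388 0.1341] [0.71 0.66 0.6 ]
0.131 [0.5989 0.1388 0.131 ] [-0.46  0.86  1.32]
0.129 [0.5989 0.1388 0.129 ] [0.55 0.1  0.2 ]
0.127 [0.5989 0.1388 0.127 ] [ 0.7  -0.61  0.76]
0.126 [0.5989 0.1388 0.126 ] [-0.16  0.36  0.22]
0.125 [0.599  0.1388 0.1251] [0.63 0.17 1.52]
15.05
```

Run:
```python
from bench import manip
from h import *
f0z=-1.5
def fz():
    r=[]
    for _ in range(6): manip.dwell(.03); r.append(manip.current_force())
    return np.mean(r,0)
for z in (.124,.1225,.121,.1195,.118,.1165,.115):
    manip.move_l([*HOLE,z],max_speed=.03); f=fz()
    print(z,np.round(manip.current_ee_pos(),4),np.round(f,2),round(f[2]-f0z,2))
    if f[2]-f0z>8: break
print(manip.current_time())
```

```text
0.124 [0.599  0.1388 0.1241] [0.24 0.01 0.64] 2.14
0.1225 [0.5989 0.1388 0.1225] [0.38 0.53 1.11] 2.61
0.121 [0.599  0.1388 0.1211] [0.73 0.07 1.51] 3.01
0.1195 [0.5989 0.1388 0.1195] [ 1.2  -0.24  1.94] 3.44
0.118 [0.599  0.1388 0.1181] [0.92 0.39 2.35] 3.85
0.1165 [0.5989 0.1388 0.1165] [0.87 0.28 2.39] 3.89
0.115 [0.5989 0.1388 0.115 ] [0.91 0.06 3.8 ] 5.3
18.2
```

The gentle force slope with no solid stop confirms the tip is in the hole on the switch. I'll push to the hard stop, hold, and then retract.

Run:
```python
from bench import manip
from h import *
def fz():
    r=[]
    for _ in range(5): manip.dwell(.02); r.append(manip.current_force())
    return np.mean(r,0)
for z in (.114,.113,.112,.1115,.111,.1105,.110,.1095):
    manip.move_l([*HOLE,z],max_speed=.03); f=fz()
    print(z,np.round(manip.current_ee_pos(),4),np.round(f,2),round(f[2]+1.5,2))
    if f[2]+1.5>9.5: break
manip.dwell(.6); print(fz()); print(manip.current_grip_width(),manip.current_time())
```

```text
0.114 [0.599  0.1388 0.1141] [0.77 0.15 4.09] 5.59
0.113 [0.599  0.1388 0.1132] [ 0.38 -0.17  5.21] 6.71
0.112 [0.5991 0.1388 0.1128] [-1.15 -0.26 11.23] 12.73
[-1.16746456 -0.27530303 11.18760139]
0.1583379402712723 19.8833
```

The hard stop came at TCP z 0.1128, as computed, and was held for over 0.6 s. Now I'll return the key.

Run:
```python
from bench import manip
from h import *
manip.move_l([*HOLE,.165],max_speed=.08)
manip.move_ptp([*KEY,.165],RG); manip.dwell(.4)
k=manip.get_calibration("wrist");p,d=manip.grab_frame("wrist"); np.savez("pics/w5.npz",pic=p,d=d,K=k["camera_matrix"],R=k["R"],t=k["t"])
for z in (.125,.115,.105,.095,.085,.076,.073,.0715,.0705,.070):
    manip.move_l([*KEY,z],max_speed=.06); manip.dwell(.06)
    f=manip.current_force(); print(z,np.round(manip.current_ee_pos(),4),np.round(f,2))
    if f[2]+1.5>5 or np.hypot(*f[:2])>6: print("contact"); break
print(manip.current_time())
```

```text
0.125 [ 0.5344 -0.1348  0.1254] [ 0.58  0.16 -0.83]
0.115 [ 0.534  -0.1347  0.1148] [ 0.09 -0.18 -0.9 ]
0.105 [ 0.534  -0.1347  0.1049] [-0.45 -0.41 -1.  ]
0.095 [ 0.5341 -0.1347  0.0949] [ 0.51  0.68 -0.8 ]
0.085 [ 0.534  -0.1347  0.0848] [ 0.34 -0.17 -0.  ]
0.076 [ 0.534  -0.1347  0.0758] [-0.1  -0.02 -0.77]
0.073 [ 0.5341 -0.1347  0.073 ] [-0.07 -0.57 -1.34]
0.0715 [ 0.5341 -0.1347  0.0715] [-0.87 -1.24 -1.41]
0.0705 [ 0.5342 -0.1347  0.0705] [ 0.14  0.35 -1.06]
0.07 [ 0.5342 -0.1348  0.0705] [-2.32  0.3   5.92]
contact
26.2
```

Run:
```python
from bench import manip
from h import *
manip.set_gripper(.6); manip.dwell(.3); manip.move_l([*KEY,.23],max_speed=.12); manip.dwell(.4)
k=manip.get_calibration("wrist");pic,d=manip.grab_frame("wrist");K,R,t=k["camera_matrix"],k["R"],k["t"]
W=world(d,K,R,t); hsv=cv2.cvtColor(pic,cv2.COLOR_RGB2HSV)
m=(hsv[...,0]<18)&(hsv[...,1]>120)&(np.hypot(W[...,0]-.534,W[...,1]+.135)<.03)&(W[...,2]>.106)&(W[...,2]<.12)
m=max(blob(m),key=np.sum)
P=onplane(np.argwhere(m)[:,::-1],.1135,K,R,t); print(m.sum(),np.median(W[m][:,2]),rect(P),P.mean(0))
cv2.imwrite("pics/end.png",pic[:,:,::-1]); print(manip.current_force(),manip.current_time())
```

```text
222 0.11305988260087305 (array([ 533.8, -135.1]), array([13.3, 12.9]), 62.5) [ 0.5338906  -0.13502958  0.1135    ]
[ 0.82640785 -0.1578151   1.36086752] 28.8833
```

View pics/end.png

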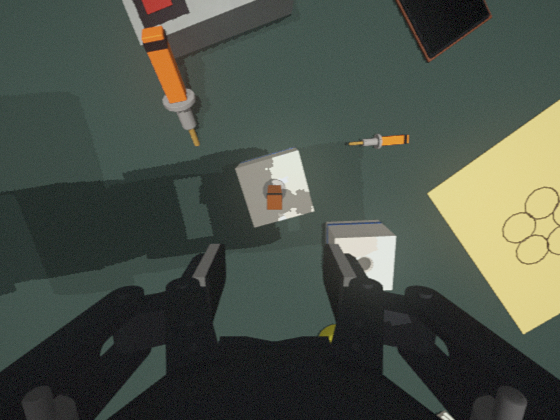

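The key stands upright in its stand at (275,190). Its top is at 113 mm, the same as at the start, and the gripper is clear.

```bash
python3 -c "
from bench import manip
print(manip.sign_off())"
```

```text
the job is handed in; nothing more can be done
None
```

I pressed the reset switch to its stop and held it for over 0.6 s, put the key back upright in its stand and released it, then handed in after about 29 s; no verdict was returned, and I found the hole from the depth image rather than by feeling along the slot.

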